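# Bed the grit tray under the blasting grate

### The arm

A 7-joint arm with a two-finger parallel gripper is mounted at the origin on the work surface. World frame = base frame: x ahead of the robot, y to its left, z up, the work surface at z = 0. Lengths are in m, angles in rad, forces in N, time in s.
With the tool pointing down it reaches from about 0.35 to 0.9 m from the base axis. Payload 7.2 kg.
Tool frame: the origin (TCP) lies on the centre line of the jaws, within the pads' length; the fingertips stand ahead of it and the grasp point (between the pads) is the TCP (bot.tip_reach is the z of the fingertips in the tool frame, in m); z points along the fingers, y is the direction in which the jaws open and shut (so a half turn about z gives the same grasp; the last joint's range is limited). The gripper opens to 85 mm and grips with 20 to 120 N. Pads are 22 mm wide; open, the fingers measure 114 mm over their backs; the gripper's body (76 mm by 85 mm) begins 54 mm behind the grasp point. The pads swing forward as they close: fully open they stand 13 mm farther back than shut.
Start: joints at [1.229, 0.411, -0.013, 1.596, 0.006, 1.134, -0.082], TCP at [0.169, -0.602, 0.25] pointing down, gripper open.
Joint ranges: [-2.95, 2.95], [-0.29, 1.99], [-1.47, 1.44], [0.14, 2.54], [-1.03, 4.17], [0.13, 1.85], [-2.86, 2.86]. Speed limits (rad/s): [2.39, 2.39, 3.01, 3.01, 3.14, 3.14, 3.14].

### API

Orientations are given as a 3x3 rotation matrix whose columns are the frame's x, y, z axes.
In Python, from plant import bot gives the robot as it stands.
- The arm moves only by the tool jog_arm, never from a script. Its argument "motion" is a list of rows, each an object of numbers: "x", "y", "z": the shift along the world's x, y, z in m; "rx", "ry", "rz": the turn, a rotation vector about the world's x, y, z in rad; "hand": the opening, from 0 (shut) to 1 (fully open). A call has 1 to 10 rows; each row is the pose to reach, as a shift and turn from the pose commanded when the call began; what a row does not reach only later rows make up. A row lasts 1/8 s, in which the tool goes at most 62.5 mm and 10.7 degrees, less where a joint would pass 70% of its speed; a pose out of reach is approached as far as the arm can. A call with a gripper value outside its range is refused whole. The fingers move at their own pace and stop on an object; "grip_force" is the grip in N (left out, the last holds). Time passes only in rows, so rows that repeat a pose let the fingers close. It gives the time, the measured TCP pose, the force and the opening at its end, in the units of the state.
- bot.sense(): the state, without advancing time (a new reading comes with each control period).
- bot.camera(name): name is "scene" or "top" or "wrist"; returns (picture, depth): 480x640x3 uint8, blue, green, red; 480x640 float32, m along the optical axis (not along the pixel's ray), 0 where there is no reading.
- bot.camera_info(name): a dict with "camera_matrix" (3x3 intrinsics, pixels), "k1" (the pictures are not rectified: a ray, as slopes to the right and down, at radius r is drawn at 1 + k1 r^2 times it, then the intrinsics apply), "pose" (4x4, takes a point from camera to world coordinates). Camera axes: x right, y down, z forward; pixel columns grow to the right and rows downward; lengths in m; the calibration is good to about 2 mm. A picture is of the moment at which its call begins: read the wrist's pose just before it. camera_info takes no time and is no camera call; for the wrist camera it gives the pose at the moment of the call.
- bot.job_done(): hands the job in, once; it reports no verdict.
The state is a dict: "time_s": time; "joints": joint angles; "qvel": joint speeds; "joint_torque": joint torques, N m; "ee_pos": TCP position; "tool_rot": TCP orientation; "ft_force": force on the tool from outside, world axes, zero at the start; "ft_torque": the same for the moment, N m; "grip_width": opening from 0.0 (shut) to 1.0 (fully open).
Only numpy, scipy, OpenCV 4.12 (cv2) and the standard library are available. Lean on these libraries where they do the work, as an engineer would, in place of code of your own. Each camera call takes 0.05 s, during which the arm holds its last target. There are 200 camera calls.

### The job

Slide the shallow grit tray by its handle into the opening under the blasting grate, keeping it low and clear of the grate's underside, until its far edge meets the sprung rubber seal hidden at the back. Press it gently against the seal for a second, with about 10 N more than the tray takes to slide and never 20 N, then let go and leave it lying flat, square and touching the seal. Do not ram the stand, and leave everything else where it is.

Things in the scene. Friction and masses are not known exactly. Their poses are not given: they have to be found in the camera images.
- tray_mid (a point): centre of the grit tray, a shallow open aluminium tray on the table: 150 mm along its x, 200 mm along its y, 36 mm high, walls 4 mm, 0.36 to 0.58 kg. The point lies 18 mm above its underside. The tray's x points from its handle to its far edge, which goes in first (75 mm ahead of this point); z up.
- tray_handle (a point): middle of the tray's steel handle bar: 12 x 12 mm, 112 mm long along the tray's y, 120 mm behind the tray's centre (tray -x), 30 mm above the table, 45 mm (centre) off the tray's wall so that a finger fits between; arms at its two ends join it to the tray. With the tray home the bar is 50 to 105 mm in front of the grate's front edge. Axes as the tray's.
- tray: the same grit tray, origin at the centre of its underside, axes as above. Sliding it over the steel table takes about 2 to 5 N; a grip that bears down on it adds about 0.6 N of drag for each N.
- stand: fixed blasting stand that carries the grate. Origin on the table under the middle of the grate's front edge; x points straight into the opening, z up. Two steel guides, 46 mm high, run along x from 0 to 270 mm, inner faces at y = +106 and -106 mm: the tray has 6 mm of play on each side. Feet reach to 136 mm either side.
- grate: the flat grate and plate on the stand, 270 mm (x) by 270 mm (y), 10 mm thick, underside 46 mm and top 56 mm above the table: 10 mm of air over the tray. Origin and axes as the stand. A finned housing, 57 mm high, is clamped on top from 130 mm back. Its front 100 mm is open bars, the rest a solid plate that hides the seal.
- seal_unit: sprung seal on a fixed bracket at the back of the stand; origin and axes as the stand's. Its rubber bar (190 mm wide, 5 to 35 mm up) faces the opening; where it was set is not measured: its face is 90 to 135 mm behind the front edge, find it by feel. It yields to +x, 1.2 N per mm (plus 0.08 N per mm/s) for 10 mm, then is rigid; let go, it pushes the tray back some mm until friction holds.
- nozzle: bystander: blasting nozzle 160 mm long, 35 mm thick with a yellow sleeve, lying on the table left of the opening.
- wrench: bystander: wrench 190 mm long lying on the table farther left.
- brush: bystander: hand brush lying on the table at the robot's right.
- jar: bystander: grey plastic jar, 70 mm wide, 90 mm high, right of the opening.

How it is judged:
By the outcome, as a careful person would: the job done as asked, in the order asked, and still so for the second after the job is handed in, with the robot touching nothing.
It also fails if it takes over 58 s, if anything falls off the work surface, if the arm or the gripper's body presses on something with over 40 N, if the wrist force passes 120 N, or if a joint passes its speed limit or range.

## Working session

There is one attempt and no reset: what is moved stays moved. The work goes in short steps, Python scripts to look and compute and a tool call to move; the robot and the scene stay as the last step left them, time stands still between calls to the robot, and variables do not carry over. Pictures are saved under pics/ and viewed, about 8 in all and at most 12, crops included, and the job is handed in when it is done.

Besides the shell and the picture viewer there is one more tool, called after "Call:" by a JSON object that holds its "api" and its "payload". jog_arm: Moves the arm, as the interface text tells. Its arguments: {"type":"object","properties":{"motion":{"type":"array"},"grip_force":{"type":"number"}},"required":["motion"]}

```bash
ls; mkdir -p pics
cat > h.py <<'E'
import numpy as np, cv2
from plant import bot
def ray(info,uv):
    K=np.array(info["camera_matrix"]);k=info["k1"]
    d=np.linalg.inv(K)@np.array([uv[0],uv[1],1.]);p=d[:2].copy();q=p.copy()
    for _ in range(20): q=p/(1+k*(q@q))
    T=np.array(info["pose"]);return T[:3,3],T[:3,:3]@np.array([q[0],q[1],1.])
def onz(info,uv,z):
    o,d=ray(info,uv);return o+d*(z-o[2])/d[2]
def dep(info,uv,z):
    o,d=ray(info,uv);return o+d*z
def proj(info,P):
    T=np.array(info["pose"]);p=T[:3,:3].T@(np.array(P)-T[:3,3]);q=p[:2]/p[2];q=q*(1+info["k1"]*(q@q))
    return (np.array(info["camera_matrix"])@[q[0],q[1],1])[:2]
def snap(n,f):
    i=bot.camera_info(n);im,d=bot.camera(n);cv2.imwrite(f"pics/{f}.png",im);np.savez(f"pics/{f}.npz",d=d,K=i["camera_matrix"],k1=i["k1"],pose=i["pose"]);return i,im,d
def load(f):
    z=np.load(f"pics/{f}.npz");return dict(camera_matrix=z["K"],k1=float(z["k1"]),pose=z["pose"]),cv2.imread(f"pics/{f}.png"),z["d"]
E
python3 - <<'E'
from h import *
np.set_printoptions(precision=3,suppress=True)
for n in("scene","top"):
    i,im,d=snap(n,n+"0");print(n,i["pose"],i["camera_matrix"],i["k1"])
s=bot.sense();print(s,bot.tip_reach)
E
```

```text
pics
scene [[ 0.438  0.702 -0.561  1.481]
 [ 0.899 -0.335  0.283 -0.441]
 [ 0.011 -0.629 -0.778  1.267]
 [ 0.     0.     0.     1.   ]] [[604.98    0.    322.383]
 [  0.    604.98  238.963]
 [  0.      0.      1.   ]] -0.16282033023473047
top [[ 0.022 -0.994  0.108  0.467]
 [-1.    -0.022 -0.002 -0.007]
 [ 0.005 -0.108 -0.994  1.167]
 [ 0.     0.     0.     1.   ]] [[469.848   0.    324.471]
 [  0.    469.848 239.191]
 [  0.      0.      1.   ]] -0.0665029864225446
{'time_s': 0.1, 'joints': array([ 1.229,  0.412, -0.013,  1.597,  0.006,  1.134, -0.082]), 'qvel': array([-0.001,  0.   , -0.   , -0.003, -0.001,  0.   , -0.001]), 'joint_torque': array([  0.002, -60.183,   0.684, -30.009,   0.014,   0.006,  -0.   ]), 'ee_pos': array([ 0.169, -0.601,  0.25 ]), 'tool_rot': array([[ 0.963,  0.27 , -0.   ],
       [ 0.27 , -0.963,  0.001],
       [-0.   , -0.001, -1.   ]]), 'ft_force': array([-0.445, -0.891,  0.007]), 'ft_torque': array([0.043, 0.006, 0.05 ]), 'grip_width': 1.0011869703598955} 0.019
```

View pics/top0.png

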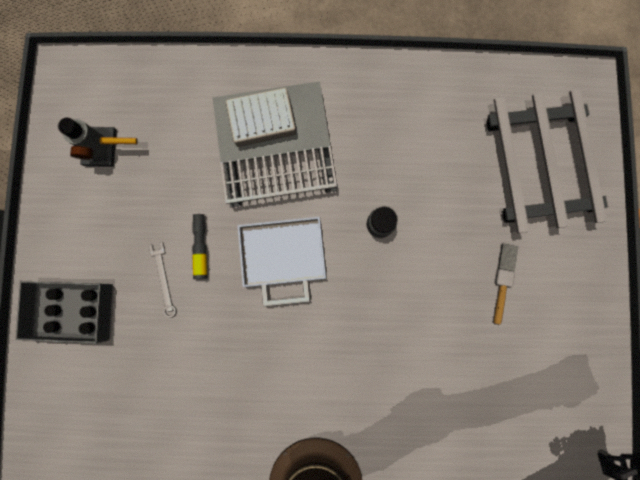

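View pics/scene0.png

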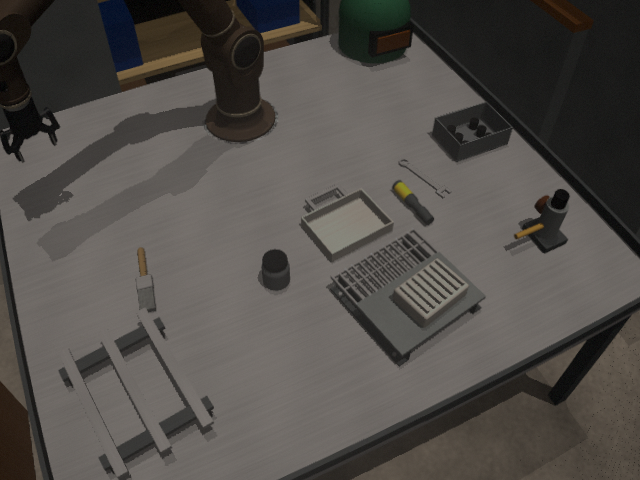

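The top view shows the tray rim with corners near (238,226), (320,217), (326,280) and (243,288). Its handle bar is near (288,301), and the grate's front edge runs from (230,206) to (337,190). The scene view agrees: the tray lies in front of the opening, the jar is on the right and the nozzle on the left.

Run:
```python
from h import *
np.set_printoptions(precision=4,suppress=True)
i,im,d=load("top0"); g=cv2.cvtColor(im,cv2.COLOR_BGR2GRAY)
def sub(p): return cv2.cornerSubPix(g,np.float32([p]).reshape(-1,1,2),(4,4),(-1,-1),(3,50,.01)).reshape(2)
C={k:(p,z) for k,p,z in [("fl",(238,226),.036),("fr",(320,217),.036),("br",(326,280),.036),("bl",(243,288),.036),("hl",(265,304),.036),("hr",(309,300),.036),("gfl",(230,206),.056),("gfr",(337,190),.056),("gbr",(321,83),.056),("gbl",(213,97),.056)]}
for k,(p,z) in C.items():
    q=sub(p);print(k,p,q,onz(i,q,z), dep(i,q,d[int(q[1]),int(q[0])])[2])
x=im[70:320,180:400];cv2.imwrite("pics/topc.png",cv2.resize(x,None,fx=2.4,fy=2.4,interpolation=2))
```

```text
fl (238, 226) [239.8504 227.295 ] [0.615  0.1965 0.036 ] 0.036492498033623644
fr (320, 217) [318.3599 219.9267] [0.6373 0.0061 0.036 ] 0.035316396238786574
br (326, 280) [326.1249 278.7787] [ 0.4951 -0.0159  0.036 ] 0.0007051288333472794
bl (243, 288) [245.6799 286.1285] [0.473  0.1767 0.036 ] 0.03424965788689027
hl (265, 304) [264.5104 305.3711] [0.4283 0.1299 0.036 ] 0.03600919296502125
hr (309, 300) [309.4477 301.7888] [0.4393 0.0227 0.036 ] 0.03576348471062185
gfl (230, 206) [230. 206.] [0.6634 0.2189 0.056 ] 0.0013220951799763903
gfr (337, 190) [337. 190.] [ 0.7082 -0.0373  0.056 ] 0.00041115367624344756
gbr (321, 83) [319.3374  81.0614] [0.9839 0.0117 0.056 ] 0.0580231534323874
gbl (213, 97) [211.9103  97.1596] [0.9367 0.2774 0.056 ] -0.001114661334634004
```

Call:
{"api": "jog_arm", "payload": {"motion": [{"x": 0.02,"y": 0.05,"z": 0.02,"rz": 0.12},{"x": 0.05,"y": 0.11,"z": 0.04,"rz": 0.24},{"x": 0.08,"y": 0.16,"z": 0.06,"rz": 0.36},{"x": 0.1,"y": 0.22,"z": 0.08,"rz": 0.48},{"x": 0.13,"y": 0.28,"z": 0.1,"rz": 0.6},{"x": 0.16,"y": 0.33,"z": 0.1,"rz": 0.72},{"x": 0.19,"y": 0.39,"z": 0.1,"rz": 0.84},{"x": 0.22,"y": 0.45,"z": 0.1,"rz": 0.96},{"x": 0.25,"y": 0.5,"z": 0.1,"rz": 1.08},{"x": 0.27,"y": 0.56,"z": 0.1,"rz": 1.2}]}}

```text
schema error: expected keys x, y, z, rx, ry, rz, hand
```

Call:
{"api": "jog_arm", "payload": {"motion": [{"x": 0.02,"y": 0.05,"rz": 0.11},{"x": 0.04,"y": 0.1,"rz": 0.21},{"x": 0.06,"y": 0.13,"rz": 0.21},{"x": 0.06,"y": 0.13,"rz": 0.21,"hand": 0.47},{"x": 0.06,"y": 0.13,"rz": 0.21,"hand": 0.47}]}}

```text
schema error: expected keys x, y, z, rx, ry, rz, hand
```

Run:
```python
from h import *
np.set_printoptions(precision=4,suppress=True)
s=bot.sense();print(s["time_s"],s["ee_pos"],s["tool_rot"],s["joints"],s["ft_force"],s["grip_width"])
i,im,d=snap("wrist","w1");print(i["pose"],i["camera_matrix"],i["k1"])
```

```text
0.1 [ 0.1689 -0.6013  0.2495] [[ 0.9627  0.2704 -0.0005]
 [ 0.2704 -0.9627  0.0014]
 [-0.0001 -0.0014 -1.    ]] [ 1.2288  0.4118 -0.0127  1.5969  0.0056  1.1343 -0.0822] [-0.4454 -0.8906  0.0069] 1.0011869703598955
[[ 0.2702 -0.9255 -0.2655  0.2366]
 [-0.9628 -0.2598 -0.0742 -0.5829]
 [-0.0003  0.2757 -0.9612  0.373 ]
 [ 0.      0.      0.      1.    ]] [[357.0936   0.     321.0619]
 [  0.     357.0936 234.3697]
 [  0.       0.       1.    ]] -0.05050275183700865
```

View pics/w1.png

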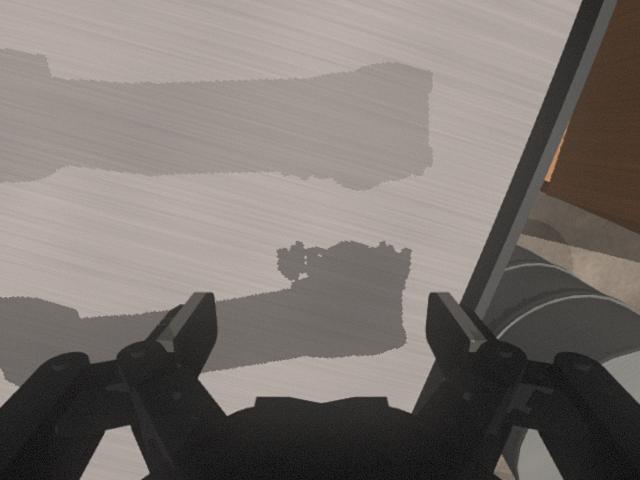

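The wrist picture shows only bare table and the arm's shadow. The moves were refused because every key is required, so I'm resending them.

Call:
{"api": "jog_arm", "payload": {"motion": [{"x": 0.02,"y": 0.05,"z": 0.02,"rx": 0,"ry": 0,"rz": 0.12,"hand": 1},{"x": 0.05,"y": 0.11,"z": 0.04,"rx": 0,"ry": 0,"rz": 0.24,"hand": 1},{"x": 0.08,"y": 0.16,"z": 0.06,"rx": 0,"ry": 0,"rz": 0.36,"hand": 1},{"x": 0.1,"y": 0.22,"z": 0.08,"rx": 0,"ry": 0,"rz": 0.48,"hand": 1},{"x": 0.13,"y": 0.28,"z": 0.1,"rx": 0,"ry": 0,"rz": 0.6,"hand": 1},{"x": 0.16,"y": 0.33,"z": 0.1,"rx": 0,"ry": 0,"rz": 0.72,"hand": 1},{"x": 0.19,"y": 0.39,"z": 0.1,"rx": 0,"ry": 0,"rz": 0.84,"hand": 1},{"x": 0.22,"y": 0.45,"z": 0.1,"rx": 0,"ry": 0,"rz": 0.96,"hand": 1},{"x": 0.25,"y": 0.5,"z": 0.1,"rx": 0,"ry": 0,"rz": 1.08,"hand": 1},{"x": 0.27,"y": 0.56,"z": 0.1,"rx": 0,"ry": 0,"rz": 1.2,"hand": 1}]}}

```text
time_s: 1.4
ee_pos: [0.4331, -0.0571, 0.3504]
tool_rot: [[0.093, 0.996, 0.001], [0.996, -0.093, -0.0], [-0.0, 0.001, -1.0]]
ft_force: [0.3, -0.5, -0.2]
grip_width: 1.004
```

Call:
{"api": "jog_arm", "payload": {"motion": [{"x": 0.02,"y": 0.05,"z": 0,"rx": 0,"ry": 0,"rz": 0.11,"hand": 1},{"x": 0.04,"y": 0.1,"z": 0,"rx": 0,"ry": 0,"rz": 0.21,"hand": 0.47},{"x": 0.06,"y": 0.13,"z": 0,"rx": 0,"ry": 0,"rz": 0.21,"hand": 0.47},{"x": 0.06,"y": 0.13,"z": 0,"rx": 0,"ry": 0,"rz": 0.21,"hand": 0.47},{"x": 0.06,"y": 0.13,"z": 0,"rx": 0,"ry": 0,"rz": 0.21,"hand": 0.47},{"x": 0.06,"y": 0.13,"z": 0,"rx": 0,"ry": 0,"rz": 0.21,"hand": 0.47}]}}

```text
time_s: 2.15
ee_pos: [0.4921, 0.0698, 0.3503]
tool_rot: [[-0.111, 0.994, -0.0], [0.994, 0.111, -0.001], [-0.001, -0.0, -1.0]]
ft_force: [0.3, -0.1, -0.2]
grip_width: 0.47
```

Run:
```python
from h import *
np.set_printoptions(precision=4,suppress=True)
s=bot.sense();print(s["time_s"],s["ee_pos"],s["tool_rot"],s["joints"],s["ft_force"],s["grip_width"])
i,im,d=snap("wrist","w1");print(i["pose"])
```

```text
2.15 [0.4921 0.0698 0.3503] [[-0.1108  0.9938 -0.0001]
 [ 0.9938  0.1108 -0.0009]
 [-0.0008 -0.0002 -1.    ]] [ 0.4208  0.1891 -0.7585  1.7127  0.1356  1.2938 -0.2551] [ 0.2839 -0.0971 -0.1591] 0.4698506367634482
[[ 0.9939  0.106   0.0314  0.4845]
 [ 0.1106 -0.9547 -0.2764  0.1393]
 [ 0.0007  0.2782 -0.9605  0.4736]
 [ 0.      0.      0.      1.    ]]
```

View pics/w1.png

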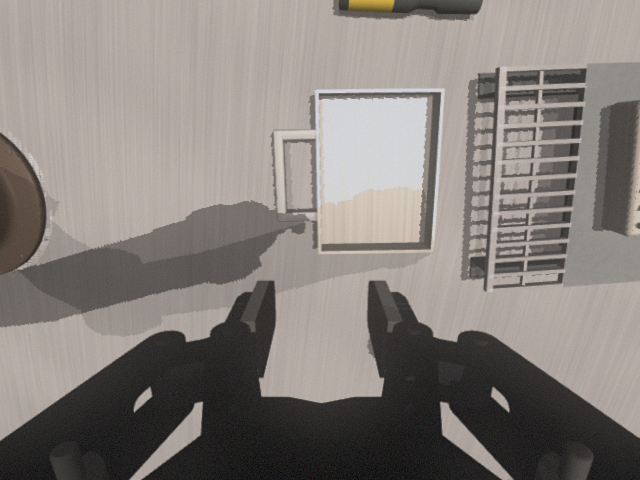

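The wrist view shows the tray rim with corners at (316,91), (444,90), (433,252) and (320,252). The handle bar spans about (274–285, 131–221), and the grate's front bar runs from (500,67) to (489,290). The fingers lie below the tray in the picture and clear of it. Next I'll fit the edges in both views.

```bash
cat >> h.py <<'E'
def edge(info,im,a,b,z,w=5,pol=0):
    """fit the strongest edge along a->b; return mean point and yaw (mod pi) on plane z"""
    g=cv2.GaussianBlur(cv2.cvtColor(im,cv2.COLOR_BGR2GRAY),(3,3),0).astype(np.float32)
    a,b=np.float64(a),np.float64(b);t=(b-a)/np.linalg.norm(b-a);n=np.array([-t[1],t[0]])
    s=np.arange(-w,w+.01,.25);P=[]
    for u in np.linspace(.06,.94,60):
        c=a+u*(b-a);q=(c+s[:,None]*n).astype(np.float32)
        v=cv2.remap(g,q[:,0].reshape(1,-1),q[:,1].reshape(1,-1),1).ravel();gr=np.gradient(v)
        m=np.abs(gr) if pol==0 else np.clip(pol*gr,0,None);k=m.argmax()
        if m[k]>.8: P.append(onz(info,c+s[k]*n,z)[:2])
    P=np.float32(P)
    for _ in range(3):
        vx,vy,x,y=cv2.fitLine(P,cv2.DIST_HUBER,0,.001,.001).ravel()
        r=np.abs((P-[x,y])@[-vy,vx]);P=P[r<max(.0015,2*np.median(r))]
    if vx*1+vy*1<0: vx,vy=-vx,-vy
    return np.array([x,y]),np.array([vx,vy]),len(P),np.sqrt(np.mean(r**2))
def cross(L,M):
    A=np.array([L[1],-M[1]]).T;t=np.linalg.solve(A,M[0]-L[0]);return L[0]+t[0]*L[1]
E
cat > m.py <<'E'
from h import *
np.set_printoptions(precision=4,suppress=True)
# n = t rotated (+90 img); pick outer edges
def run(f,E):
    i,im,d=load(f);R={}
    for k,(a,b,z,w,p) in E.items():
        L=edge(i,im,a,b,z,w,p);R[k]=L
        yaw=np.arctan2(L[1][1],L[1][0]); yaw=yaw-np.pi/2 if yaw>.8 else yaw
        print(f,k,L[0],"yaw %.4f n %d rms %.4f"%(yaw,L[2],L[3]))
    return R
R=run("w1",dict(far=((444,92),(433,250),.036,4,0),left=((318,91),(442,90),.036,4,0),right=((322,253),(431,252),.036,4,0),near=((316,93),(320,250),.036,4,0),bar=((274,133),(278,220),.036,4,0),gf=((498,69),(487,289),.056,4,0)))
c=[cross(R[a],R[b]) for a,b in(("far","left"),("far","right"),("near","right"),("near","left"))]
print("corners",*c,"mid",np.mean(c,0),"size",np.linalg.norm(c[0]-c[1]),np.linalg.norm(c[0]-c[3]))
T=run("top0",dict(far=((239,226),(319,218),.036,4,0),left=((238,228),(243,287),.036,4,0),right=((319,219),(326,278),.036,4,0),gf=((230,206),(336,191),.056,4,0),gl=((213,98),(229,203),.056,4,0),gr=((321,84),(336,187),.056,4,0),gb=((215,97),(320,83),.056,4,0)))
print("grate corners",cross(T["gf"],T["gl"]),cross(T["gf"],T["gr"]),cross(T["gb"],T["gl"]),cross(T["gb"],T["gr"]))
i,im,d=load("w1")
for p in [(441,150),(436,220),(318,150),(279,170),(495,180),(580,180),(600,100),(590,250)]:
    print(p,dep(i,p,d[p[1],p[0]]))
E
python3 m.py
python3 - <<'E'
from h import *
i,im,d=load("w1");cv2.imwrite("pics/w1c.png",cv2.resize(im[50:300,260:640],None,fx=2.1,fy=2.1,interpolation=2))
E
```

```text
w1 far [0.6288 0.1103] yaw 0.1288 n 60 rms 0.0004
w1 left [0.5567 0.1922] yaw 0.1293 n 60 rms 0.0004
w1 right [ 0.567  -0.0001] yaw 0.1242 n 60 rms 0.0004
w1 near [0.4847 0.087 ] yaw 0.1304 n 58 rms 0.0004
w1 bar [0.4362 0.0744] yaw 0.1296 n 60 rms 0.0003
w1 gf [0.6962 0.0919] yaw 0.1783 n 57 rms 0.0003
corners [0.6172 0.2001] [0.6419 0.0092] [ 0.4973 -0.0088] [0.4724 0.1813] mid [0.5572 0.0954] size 0.19244564 0.14604785
top0 far [0.6304 0.0943] yaw 0.1235 n 57 rms 0.0006
top0 left [0.5407 0.1886] yaw 0.1229 n 40 rms 0.0007
top0 right [ 0.5744 -0.0036] yaw 0.1313 n 59 rms 0.0006
top0 gf [0.6829 0.1104] yaw 0.0697 n 36 rms 0.0042
top0 gl [0.8155 0.2529] yaw 0.2073 n 42 rms 0.0015
top0 gr [ 0.808  -0.0167] yaw 0.1172 n 37 rms 0.0015
top0 gb [0.9564 0.1364] yaw 0.2396 n 44 rms 0.0007
grate corners [0.675  0.2234] [ 0.6927 -0.0303] [0.9224 0.2754] [0.9886 0.0045]
(441, 150) [ 0.6429  0.134  -0.0006]
(436, 220) [ 0.6546  0.0408 -0.0002]
(318, 150) [0.4836 0.1175 0.0369]
(279, 170) [0.4391 0.0887 0.0366]
(495, 180) [0.6954 0.1082 0.0554]
(580, 180) [0.799  0.121  0.0568]
(600, 100) [0.797  0.2129 0.0559]
(590, 250) [0.8399 0.0366 0.0571]
```

View pics/w1c.png

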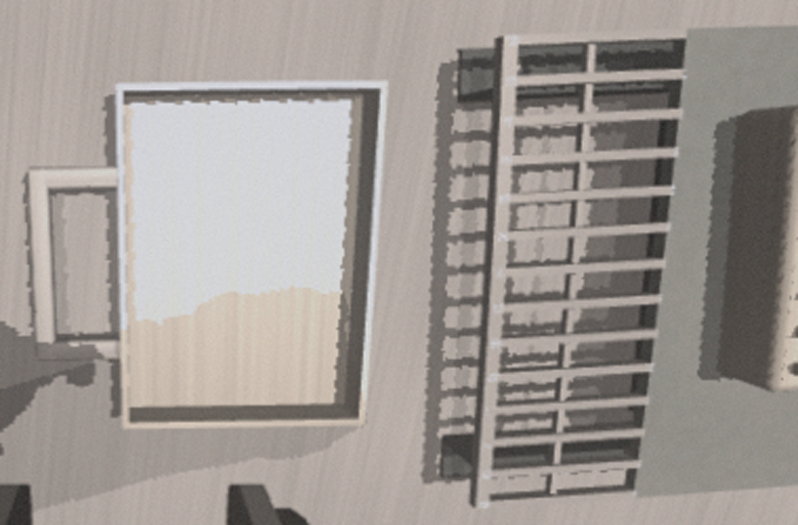

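Crop: the tray rim is clear. The grate's front bar runs from crop (500,37) to (480,507), which puts its ends at about (498,68) and (488,291) in the full image. The side edges are also visible. I'll move the wrist forward for a second, more central view of the stand.

Call:
{"api": "jog_arm", "payload": {"motion": [{"x": 0.05,"y": -0.02,"z": 0,"rx": 0,"ry": 0,"rz": 0.03,"hand": 0.47},{"x": 0.1,"y": -0.04,"z": 0.02,"rx": 0,"ry": 0,"rz": 0.06,"hand": 0.47},{"x": 0.13,"y": -0.06,"z": 0.03,"rx": 0,"ry": 0,"rz": 0.06,"hand": 0.47},{"x": 0.13,"y": -0.06,"z": 0.03,"rx": 0,"ry": 0,"rz": 0.06,"hand": 0.47},{"x": 0.13,"y": -0.06,"z": 0.03,"rx": 0,"ry": 0,"rz": 0.06,"hand": 0.47}]}}

```text
time_s: 2.82
ee_pos: [0.6217, 0.0112, 0.38]
tool_rot: [[-0.172, 0.985, -0.001], [0.985, 0.172, 0.0], [0.0, -0.001, -1.0]]
ft_force: [0.0, 0.5, 0.6]
grip_width: 0.47
```

Run:
```python
from h import *
np.set_printoptions(precision=4,suppress=True)
s=bot.sense();print(s["time_s"],s["ee_pos"],s["tool_rot"],s["ft_force"],s["grip_width"])
i,im,d=snap("wrist","w2")
j,jm,_=load("w1")
for p in [(500.5,67.6),(488.6,291.4),(640,62.4),(640,281)]: print(p,onz(j,p,.056),proj(i,onz(j,p,.056)))
```

```text
2.825 [0.6217 0.0112 0.38  ] [[-0.1719  0.9851 -0.0008]
 [ 0.9851  0.1719  0.0003]
 [ 0.0004 -0.0008 -1.    ]] [0.0409 0.5218 0.6272] 0.47035087078846477
(500.5, 67.6) [0.6728 0.2301 0.056 ] [399.0274   6.9801]
(488.6, 291.4) [ 0.7222 -0.0333  0.056 ] [390.7319 235.7402]
(640, 62.4) [0.8332 0.2594 0.056 ] [539.9739  10.0369]
(640, 281) [0.9265 0.0018 0.056 ] [544.7993 236.0659]
```

View pics/w2.png

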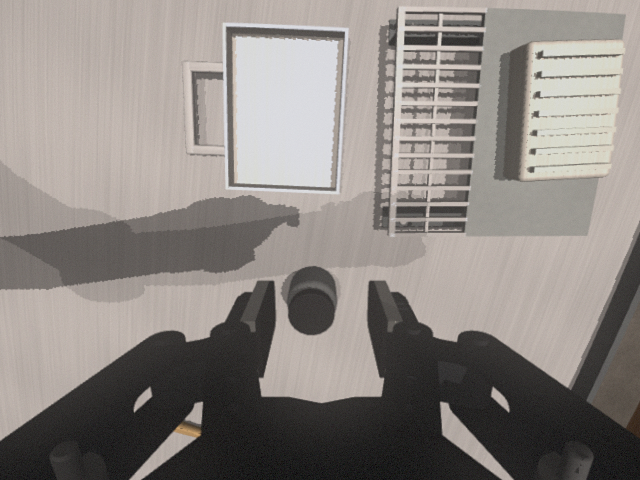

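The second view shows the whole grate, with corners at (398,7), (390,236), (588,236) and (625,14). The tray rim runs from (222,23) to (349,28), (339,192) and (226,189). The jar is at (312,300), well below the hand.

```bash
cat > m2.py <<'E'
from m import run,cross
from h import *
print("-----")
R=run("w2",dict(gf=((397,10),(388,234),.056,4,0),gl=((490,10),(622,14),.056,4,0),gr=((470,236.5),(585,236.5),.056,4,0),gb=((624,17),(589,234),.056,4,0),
 far=((349,30),(340,190),.036,5,0),near=((222,25),(226,187),.036,5,0),left=((224,23),(347,28),.036,5,0),right=((228,189),(337,192),.036,5,0),bar=((184,64),(189,152),.036,5,0)))
c=[cross(R[a],R[b]) for a,b in(("gf","gl"),("gf","gr"),("gb","gr"),("gb","gl"))]
print("grate",*c,"mid",np.mean(c,0),np.linalg.norm(c[0]-c[1]),np.linalg.norm(c[1]-c[2]),"front mid",(c[0]+c[1])/2)
c=[cross(R[a],R[b]) for a,b in(("far","left"),("far","right"),("near","right"),("near","left"))]
print("tray",*c,"mid",np.mean(c,0),np.linalg.norm(c[0]-c[1]),np.linalg.norm(c[1]-c[2]))
# height check by triangulation w1/w2 of front-bar ends and bar ends
i,_,_=load("w1");j,_,_=load("w2")
for n,p,q in[("grate L",(498,67.6),(398,7)),("grate R",(488,291),(389.5,236)),("bar L",(274,131),(184,62)),("bar R",(278,221),(189,153)),("rim far R",(433,252),(339,192)),("rim near R",(320,252),(226,189))]:
    a,u=ray(i,p);b,v=ray(j,q);s,t=np.linalg.lstsq(np.array([u,-v]).T,b-a,rcond=None)[0]
    print(n,(a+s*u+b+t*v)/2,"gap",np.linalg.norm(a+s*u-b-t*v))
E
python3 m2.py | sed -n '/-----/,$p'
```

```text
-----
w2 gf [0.6942 0.1041] yaw 0.1782 n 60 rms 0.0004
w2 gl [0.8505 0.2633] yaw 0.1750 n 60 rms 0.0004
w2 gr [ 0.9072 -0.0004] yaw 0.1724 n 60 rms 0.0000
w2 gb [0.9707 0.0926] yaw 0.1747 n 18 rms 0.0005
w2 far [0.6293 0.1092] yaw 0.1278 n 60 rms 0.0004
w2 near [0.4871 0.1014] yaw 0.1277 n 58 rms 0.0004
w2 left [0.5645 0.1928] yaw 0.1266 n 60 rms 0.0003
w2 right [ 0.5477 -0.0025] yaw 0.1220 n 50 rms 0.0004
w2 bar [0.4455 0.0777] yaw 0.1471 n 58 rms 0.0002
grate [0.6713 0.2316] [ 0.719  -0.0332] [0.9847 0.0131] [0.9378 0.2787] mid [0.8282 0.1225] 0.2690603 0.2697221 front mid [0.6951 0.0992]
tray [0.6177 0.1995] [0.6422 0.0091] [ 0.5012 -0.0082] [0.4768 0.1816] mid [0.5595 0.0955] 0.1920438 0.1420441
grate L [0.6721 0.231  0.0516] gap 0.000685241124250413
grate R [ 0.7209 -0.0333  0.0563] gap 0.0012324476409675015
bar L [0.4289 0.134  0.0304] gap 0.0007373164789810657
bar R [0.4425 0.0234 0.0267] gap 0.0023456560962209472
rim far R [0.6456 0.0079 0.0394] gap 0.0025459018742116533
rim near R [ 0.4995 -0.0117  0.036 ] gap 0.002774144517257983
```

Call:
{"api": "jog_arm", "payload": {"motion": [{"x": -0.045,"y": 0.017,"z": -0.02,"rx": 0,"ry": 0,"rz": -0.02,"hand": 0.47},{"x": -0.09,"y": 0.034,"z": -0.05,"rx": 0,"ry": 0,"rz": -0.046,"hand": 0.47},{"x": -0.135,"y": 0.051,"z": -0.09,"rx": 0,"ry": 0,"rz": -0.046,"hand": 0.47},{"x": -0.181,"y": 0.069,"z": -0.13,"rx": 0,"ry": 0,"rz": -0.046,"hand": 0.47},{"x": -0.181,"y": 0.069,"z": -0.18,"rx": 0,"ry": 0,"rz": -0.046,"hand": 0.47},{"x": -0.181,"y": 0.069,"z": -0.23,"rx": 0,"ry": 0,"rz": -0.046,"hand": 0.47},{"x": -0.181,"y": 0.069,"z": -0.26,"rx": 0,"ry": 0,"rz": -0.046,"hand": 0.47},{"x": -0.181,"y": 0.069,"z": -0.26,"rx": 0,"ry": 0,"rz": -0.046,"hand": 0.47},{"x": -0.181,"y": 0.069,"z": -0.26,"rx": 0,"ry": 0,"rz": -0.046,"hand": 0.47}]}}

```text
time_s: 4.0
ee_pos: [0.4418, 0.0806, 0.1216]
tool_rot: [[-0.127, 0.992, 0.002], [0.992, 0.127, 0.0], [-0.0, 0.002, -1.0]]
ft_force: [0.1, -0.1, -0.3]
grip_width: 0.471
```

Run:
```python
from h import *
np.set_printoptions(precision=4,suppress=True)
s=bot.sense();print(s["time_s"],s["ee_pos"],s["tool_rot"],s["ft_force"],s["grip_width"])
i,im,d=snap("wrist","w3");c,r=s["ee_pos"],s["tool_rot"]
h=np.array([.4405,.0803,.036]);t=np.array([.9919,.1267,0]);n=np.array([-.1267,.9919,0])
for a in(-6,6):
  for b in(-50,50):
    print(np.round(proj(i,h+t*a/1e3+n*b/1e3)))
    cv2.circle(im,tuple(int(v) for v in proj(i,h+t*a/1e3+n*b/1e3)),2,(0,0,255),-1)
cv2.imwrite("pics/w3m.png",im)
```

```text
4.0 [0.4418 0.0806 0.1216] [[-0.1273  0.9919  0.0016]
 [ 0.9919  0.1273  0.    ]
 [-0.0002  0.0016 -1.    ]] [ 0.1469 -0.0961 -0.3263] 0.4705644077307143
[309. 321.]
[308. 167.]
[328. 321.]
[329. 167.]
```

View pics/w3m.png

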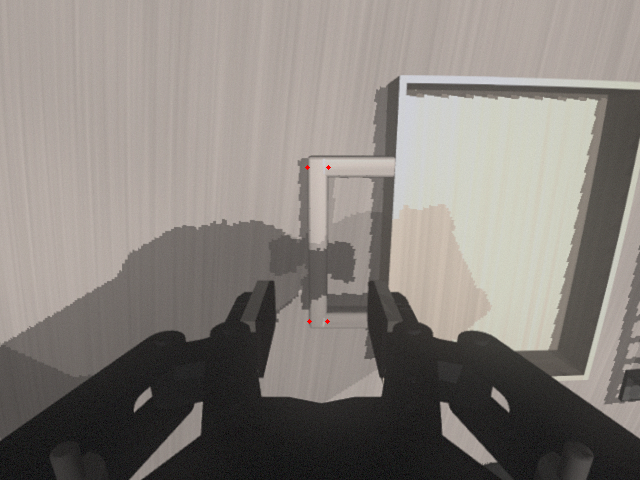

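The predicted bar edges (red) match the bar at columns 309–327, which is centred between the fingers. I'll go down and grip.

Call:
{"api": "jog_arm", "payload": {"motion": [{"x": 0,"y": 0,"z": -0.04,"rx": 0,"ry": 0,"rz": 0,"hand": 0.47},{"x": 0,"y": 0,"z": -0.07,"rx": 0,"ry": 0,"rz": 0,"hand": 0.47},{"x": 0,"y": 0,"z": -0.085,"rx": 0,"ry": 0,"rz": 0,"hand": 0.47},{"x": 0,"y": 0,"z": -0.09,"rx": 0,"ry": 0,"rz": 0,"hand": 0.47},{"x": 0,"y": 0,"z": -0.09,"rx": 0,"ry": 0,"rz": 0,"hand": 0.47},{"x": 0,"y": 0,"z": -0.09,"rx": 0,"ry": 0,"rz": 0,"hand": 0.47}]}}

```text
time_s: 4.8
ee_pos: [0.4421, 0.0803, 0.0312]
tool_rot: [[-0.126, 0.992, 0.002], [0.992, 0.126, 0.0], [-0.0, 0.002, -1.0]]
ft_force: [-1.1, 0.8, 0.6]
grip_width: 0.469
```

Call:
{"api": "jog_arm", "payload": {"motion": [{"x": 0,"y": 0,"z": 0,"rx": 0,"ry": 0,"rz": 0,"hand": 0.3},{"x": 0,"y": 0,"z": 0,"rx": 0,"ry": 0,"rz": 0,"hand": 0.2},{"x": 0,"y": 0,"z": 0,"rx": 0,"ry": 0,"rz": 0,"hand": 0.05},{"x": 0,"y": 0,"z": 0,"rx": 0,"ry": 0,"rz": 0,"hand": 0.05},{"x": 0,"y": 0,"z": 0,"rx": 0,"ry": 0,"rz": 0,"hand": 0.05},{"x": 0,"y": 0,"z": 0,"rx": 0,"ry": 0,"rz": 0,"hand": 0.05}], "grip_force": 40}}

```text
time_s: 5.55
ee_pos: [0.4413, 0.08, 0.0306]
tool_rot: [[-0.127, 0.992, -0.0], [0.992, 0.127, -0.001], [-0.001, -0.0, -1.0]]
ft_force: [-1.9, -0.1, 6.3]
grip_width: 0.135
```

Call:
{"api": "jog_arm", "payload": {"motion": [{"x": 0,"y": 0,"z": 0.0005,"rx": 0,"ry": 0,"rz": 0,"hand": 0.05},{"x": 0,"y": 0,"z": 0.0005,"rx": 0,"ry": 0,"rz": 0,"hand": 0.05}]}}

```text
time_s: 5.8
ee_pos: [0.4412, 0.08, 0.0306]
tool_rot: [[-0.127, 0.992, -0.0], [0.992, 0.127, -0.0], [-0.0, -0.0, -1.0]]
ft_force: [0.3, -0.7, -2.0]
grip_width: 0.129
```

Call:
{"api": "jog_arm", "payload": {"motion": [{"x": 0.005,"y": -0.002,"z": 0,"rx": 0,"ry": 0,"rz": 0.005,"hand": 0.05},{"x": 0.01,"y": -0.004,"z": 0,"rx": 0,"ry": 0,"rz": 0.012,"hand": 0.05},{"x": 0.016,"y": -0.006,"z": 0,"rx": 0,"ry": 0,"rz": 0.02,"hand": 0.05},{"x": 0.022,"y": -0.008,"z": 0,"rx": 0,"ry": 0,"rz": 0.028,"hand": 0.05},{"x": 0.028,"y": -0.01,"z": 0,"rx": 0,"ry": 0,"rz": 0.036,"hand": 0.05},{"x": 0.034,"y": -0.012,"z": 0,"rx": 0,"ry": 0,"rz": 0.042,"hand": 0.05},{"x": 0.04,"y": -0.0145,"z": 0,"rx": 0,"ry": 0,"rz": 0.048,"hand": 0.05},{"x": 0.045,"y": -0.0165,"z": 0,"rx": 0,"ry": 0,"rz": 0.048,"hand": 0.05},{"x": 0.047,"y": -0.0175,"z": 0,"rx": 0,"ry": 0,"rz": 0.048,"hand": 0.05},{"x": 0.047,"y": -0.0175,"z": 0,"rx": 0,"ry": 0,"rz": 0.048,"hand": 0.05}]}}

```text
time_s: 7.05
ee_pos: [0.4889, 0.0628, 0.0309]
tool_rot: [[-0.174, 0.985, 0.001], [0.985, 0.174, 0.0], [0.0, 0.001, -1.0]]
ft_force: [0.1, 1.0, -3.8]
grip_width: 0.13
```

Run:
```python
from h import *
np.set_printoptions(precision=4,suppress=True)
s=bot.sense();print(s["time_s"],s["ee_pos"],s["tool_rot"],s["ft_force"],s["ft_torque"],s["grip_width"])
i,im,d=snap("wrist","w4")
i2,_,_=load("w4")
t,im2,_=snap("top","top1")
S=np.array([.695,.0992]);ex=np.array([.9847,.1741]);ey=np.array([-.1741,.9847])
for n,P in (("FL",(-.015,.1)),("FR",(-.015,-.1)),("NL",(-.165,.1)),("NR",(-.165,-.1)),("gL",(0,.106)),("gR",(0,-.106))):
    p=S+P[0]*ex+P[1]*ey;z=.036 if n[0]!="g" else .056
    q=proj(i,[*p,z]);q2=proj(t,[*p,z]);print(n,q,q2)
    for a,b in((im,q),(im2,q2)):cv2.circle(a,tuple(int(round(v)) for v in b),1,(0,0,255),-1)
cv2.imwrite("pics/v4.png",np.hstack([cv2.resize(im,(480,360)),cv2.resize(im2[180:320,220:345],(320,360),interpolation=2)]))
```

```text
7.05 [0.4889 0.0628 0.0309] [[-0.174   0.9847  0.0008]
 [ 0.9847  0.174   0.0003]
 [ 0.0002  0.0008 -1.    ]] [ 0.1045  1.0154 -3.7997] [ 0.0733 -0.1035  0.1451] 0.12961776787576482
FL [853.865   64.0262] [241.2772 207.9118]
FR [705.6873 492.1258] [322.1822 195.6349]
NL [466.5179  30.0326] [249.5585 268.6591]
NR [415.457  512.8141] [331.6224 256.0888]
gL [907.2211  59.7918] [236.5748 200.7614]
gR [760.1013 531.1537] [323.6981 187.5555]
```

View pics/v4.png

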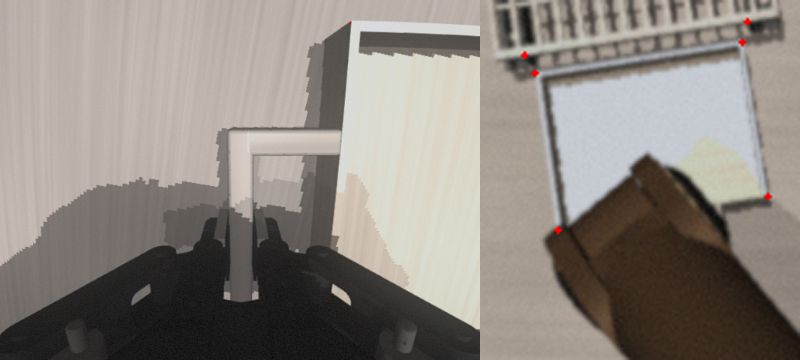

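Both views put the tray corners on the predicted aligned positions: square to the opening, with the far edge about 14 mm in front of it. I'll insert slowly along the stand's x.

Call:
{"api": "jog_arm", "payload": {"motion": [{"x": 0.003,"y": 0.0005,"z": -0.0003,"rx": 0,"ry": 0,"rz": 0,"hand": 0.05},{"x": 0.0079,"y": 0.0014,"z": -0.0003,"rx": 0,"ry": 0,"rz": 0,"hand": 0.05},{"x": 0.0128,"y": 0.0023,"z": -0.0003,"rx": 0,"ry": 0,"rz": 0,"hand": 0.05},{"x": 0.0177,"y": 0.0031,"z": -0.0003,"rx": 0,"ry": 0,"rz": 0,"hand": 0.05},{"x": 0.0226,"y": 0.004,"z": -0.0003,"rx": 0,"ry": 0,"rz": 0,"hand": 0.05},{"x": 0.0275,"y": 0.0049,"z": -0.0003,"rx": 0,"ry": 0,"rz": 0,"hand": 0.05},{"x": 0.0325,"y": 0.0057,"z": -0.0003,"rx": 0,"ry": 0,"rz": 0,"hand": 0.05},{"x": 0.0374,"y": 0.0066,"z": -0.0003,"rx": 0,"ry": 0,"rz": 0,"hand": 0.05},{"x": 0.0423,"y": 0.0075,"z": -0.0003,"rx": 0,"ry": 0,"rz": 0,"hand": 0.05},{"x": 0.0472,"y": 0.0083,"z": -0.0003,"rx": 0,"ry": 0,"rz": 0,"hand": 0.05}]}}

```text
time_s: 8.4
ee_pos: [0.5347, 0.0707, 0.0306]
tool_rot: [[-0.174, 0.985, -0.002], [0.985, 0.174, -0.001], [-0.001, -0.002, -1.0]]
ft_force: [-5.4, -0.7, 5.3]
grip_width: 0.131
```

Call:
{"api": "jog_arm", "payload": {"motion": [{"x": 0.0049,"y": 0.0009,"z": 0.0002,"rx": 0,"ry": 0,"rz": 0,"hand": 0.05},{"x": 0.0098,"y": 0.0017,"z": 0.0002,"rx": 0,"ry": 0,"rz": 0,"hand": 0.05},{"x": 0.0148,"y": 0.0026,"z": 0.0002,"rx": 0,"ry": 0,"rz": 0,"hand": 0.05},{"x": 0.0197,"y": 0.0035,"z": 0.0002,"rx": 0,"ry": 0,"rz": 0,"hand": 0.05},{"x": 0.0246,"y": 0.0044,"z": 0.0002,"rx": 0,"ry": 0,"rz": 0,"hand": 0.05},{"x": 0.0295,"y": 0.0052,"z": 0.0002,"rx": 0,"ry": 0,"rz": 0,"hand": 0.05},{"x": 0.0345,"y": 0.0061,"z": 0.0002,"rx": 0,"ry": 0,"rz": 0,"hand": 0.05},{"x": 0.0394,"y": 0.007,"z": 0.0002,"rx": 0,"ry": 0,"rz": 0,"hand": 0.05}]}}

```text
time_s: 9.4
ee_pos: [0.5754, 0.0781, 0.0306]
tool_rot: [[-0.174, 0.985, -0.0], [0.985, 0.174, 0.0], [0.0, -0.0, -1.0]]
ft_force: [-2.5, -0.1, 1.1]
grip_width: 0.129
```

Call:
{"api": "jog_arm", "payload": {"motion": [{"x": 0.002,"y": 0.0003,"z": 0,"rx": 0,"ry": 0,"rz": 0,"hand": 0.05},{"x": 0.004,"y": 0.0007,"z": 0,"rx": 0,"ry": 0,"rz": 0,"hand": 0.05},{"x": 0.006,"y": 0.001,"z": 0,"rx": 0,"ry": 0,"rz": 0,"hand": 0.05},{"x": 0.008,"y": 0.0014,"z": 0,"rx": 0,"ry": 0,"rz": 0,"hand": 0.05}]}}

```text
time_s: 9.9
ee_pos: [0.5831, 0.0793, 0.0307]
tool_rot: [[-0.174, 0.985, 0.0], [0.985, 0.174, -0.0], [-0.0, 0.0, -1.0]]
ft_force: [-2.3, -0.4, 0.8]
grip_width: 0.131
```

Call:
{"api": "jog_arm", "payload": {"motion": [{"x": 0.002,"y": 0.0003,"z": 0,"rx": 0,"ry": 0,"rz": 0,"hand": 0.05},{"x": 0.0039,"y": 0.0007,"z": 0,"rx": 0,"ry": 0,"rz": 0,"hand": 0.05},{"x": 0.0059,"y": 0.001,"z": 0,"rx": 0,"ry": 0,"rz": 0,"hand": 0.05},{"x": 0.0079,"y": 0.0014,"z": 0,"rx": 0,"ry": 0,"rz": 0,"hand": 0.05}]}}

```text
time_s: 10.4
ee_pos: [0.5911, 0.0808, 0.0307]
tool_rot: [[-0.174, 0.985, 0.0], [0.985, 0.174, 0.0], [0.0, 0.0, -1.0]]
ft_force: [-2.2, -0.4, -1.1]
grip_width: 0.134
```

Call:
{"api": "jog_arm", "payload": {"motion": [{"x": 0.0015,"y": 0.0003,"z": 0,"rx": 0,"ry": 0,"rz": 0,"hand": 0.05},{"x": 0.003,"y": 0.0005,"z": 0,"rx": 0,"ry": 0,"rz": 0,"hand": 0.05},{"x": 0.0045,"y": 0.0008,"z": 0,"rx": 0,"ry": 0,"rz": 0,"hand": 0.05},{"x": 0.006,"y": 0.0011,"z": 0,"rx": 0,"ry": 0,"rz": 0,"hand": 0.05}]}}

```text
time_s: 10.9
ee_pos: [0.597, 0.0819, 0.0307]
tool_rot: [[-0.174, 0.985, 0.0], [0.985, 0.174, -0.0], [-0.0, 0.0, -1.0]]
ft_force: [-3.0, -0.6, -0.2]
grip_width: 0.131
```

Far edge is at about 95 mm, with no contact yet. Continuing in small steps.

Call:
{"api": "jog_arm", "payload": {"motion": [{"x": 0.0015,"y": 0.0003,"z": 0,"rx": 0,"ry": 0,"rz": 0,"hand": 0.05},{"x": 0.003,"y": 0.0005,"z": 0,"rx": 0,"ry": 0,"rz": 0,"hand": 0.05},{"x": 0.0045,"y": 0.0008,"z": 0,"rx": 0,"ry": 0,"rz": 0,"hand": 0.05},{"x": 0.006,"y": 0.0011,"z": 0,"rx": 0,"ry": 0,"rz": 0,"hand": 0.05}]}}

```text
time_s: 11.4
ee_pos: [0.6031, 0.083, 0.0307]
tool_rot: [[-0.174, 0.985, 0.0], [0.985, 0.174, -0.0], [-0.0, 0.0, -1.0]]
ft_force: [-2.6, -1.4, 0.1]
grip_width: 0.126
```

Call:
{"api": "jog_arm", "payload": {"motion": [{"x": 0.0015,"y": 0.0003,"z": 0,"rx": 0,"ry": 0,"rz": 0,"hand": 0.05},{"x": 0.003,"y": 0.0005,"z": 0,"rx": 0,"ry": 0,"rz": 0,"hand": 0.05},{"x": 0.0045,"y": 0.0008,"z": 0,"rx": 0,"ry": 0,"rz": 0,"hand": 0.05},{"x": 0.006,"y": 0.0011,"z": 0,"rx": 0,"ry": 0,"rz": 0,"hand": 0.05}]}}

```text
time_s: 11.9
ee_pos: [0.6091, 0.0841, 0.0307]
tool_rot: [[-0.174, 0.985, 0.0], [0.985, 0.174, 0.0], [-0.0, 0.0, -1.0]]
ft_force: [-2.9, 0.6, -0.6]
grip_width: 0.129
```

Call:
{"api": "jog_arm", "payload": {"motion": [{"x": 0.0015,"y": 0.0003,"z": 0,"rx": 0,"ry": 0,"rz": 0,"hand": 0.05},{"x": 0.003,"y": 0.0005,"z": 0,"rx": 0,"ry": 0,"rz": 0,"hand": 0.05},{"x": 0.0045,"y": 0.0008,"z": 0,"rx": 0,"ry": 0,"rz": 0,"hand": 0.05},{"x": 0.006,"y": 0.0011,"z": 0,"rx": 0,"ry": 0,"rz": 0,"hand": 0.05}]}}

```text
time_s: 12.4
ee_pos: [0.615, 0.0852, 0.0307]
tool_rot: [[-0.174, 0.985, -0.0], [0.985, 0.174, 0.0], [0.0, -0.0, -1.0]]
ft_force: [-2.5, -0.9, -0.2]
grip_width: 0.131
```

Call:
{"api": "jog_arm", "payload": {"motion": [{"x": 0.0015,"y": 0.0003,"z": 0,"rx": 0,"ry": 0,"rz": 0,"hand": 0.05},{"x": 0.003,"y": 0.0005,"z": 0,"rx": 0,"ry": 0,"rz": 0,"hand": 0.05},{"x": 0.0045,"y": 0.0008,"z": 0,"rx": 0,"ry": 0,"rz": 0,"hand": 0.05},{"x": 0.006,"y": 0.0011,"z": 0,"rx": 0,"ry": 0,"rz": 0,"hand": 0.05}]}}

```text
time_s: 12.9
ee_pos: [0.621, 0.0863, 0.0307]
tool_rot: [[-0.174, 0.985, 0.0], [0.985, 0.174, -0.0], [-0.0, 0.0, -1.0]]
ft_force: [-2.7, -0.7, 0.3]
grip_width: 0.129
```

Call:
{"api": "jog_arm", "payload": {"motion": [{"x": 0.0015,"y": 0.0003,"z": 0,"rx": 0,"ry": 0,"rz": 0,"hand": 0.05},{"x": 0.003,"y": 0.0005,"z": 0,"rx": 0,"ry": 0,"rz": 0,"hand": 0.05},{"x": 0.0045,"y": 0.0008,"z": 0,"rx": 0,"ry": 0,"rz": 0,"hand": 0.05},{"x": 0.006,"y": 0.0011,"z": 0,"rx": 0,"ry": 0,"rz": 0,"hand": 0.05}]}}

```text
time_s: 13.4
ee_pos: [0.6263, 0.0871, 0.0307]
tool_rot: [[-0.174, 0.985, -0.001], [0.985, 0.174, -0.001], [-0.0, -0.001, -1.0]]
ft_force: [-6.0, -3.1, 4.4]
grip_width: 0.13
```

Call:
{"api": "jog_arm", "payload": {"motion": [{"x": 0.001,"y": 0.0002,"z": 0.0002,"rx": 0,"ry": 0,"rz": 0,"hand": 0.05},{"x": 0.002,"y": 0.0004,"z": 0.0002,"rx": 0,"ry": 0,"rz": 0,"hand": 0.05},{"x": 0.003,"y": 0.0005,"z": 0.0002,"rx": 0,"ry": 0,"rz": 0,"hand": 0.05}]}}

```text
time_s: 13.78
ee_pos: [0.6284, 0.0872, 0.0307]
tool_rot: [[-0.174, 0.985, -0.003], [0.985, 0.174, -0.002], [-0.001, -0.004, -1.0]]
ft_force: [-9.4, -2.8, 6.2]
grip_width: 0.133
```

```bash
python3 -c "
from plant import bot
s=bot.sense();print(s['time_s'],s['ee_pos'],s['ft_force'],s['ft_torque'])"
```

```text
13.775 [0.62839834 0.0871868  0.03069588] [-9.4062351  -2.8027439   6.21458469] [-0.52691479  1.9133764   0.10540899]
```

Call:
{"api": "jog_arm", "payload": {"motion": [{"x": 0.001,"y": 0.0002,"z": 0.0003,"rx": 0,"ry": 0,"rz": 0,"hand": 0.05},{"x": 0.002,"y": 0.0004,"z": 0.0003,"rx": 0,"ry": 0,"rz": 0,"hand": 0.05},{"x": 0.002,"y": 0.0004,"z": 0.0003,"rx": 0,"ry": 0,"rz": 0,"hand": 0.05}]}}

```text
time_s: 14.15
ee_pos: [0.6298, 0.0874, 0.0307]
tool_rot: [[-0.174, 0.985, -0.004], [0.985, 0.174, -0.002], [-0.001, -0.005, -1.0]]
ft_force: [-10.6, -3.7, 3.6]
grip_width: 0.13
```

Call:
{"api": "jog_arm", "payload": {"motion": [{"x": 0.001,"y": 0.0002,"z": 0.0004,"rx": 0,"ry": 0,"rz": 0,"hand": 0.05},{"x": 0.002,"y": 0.0004,"z": 0.0004,"rx": 0,"ry": 0,"rz": 0,"hand": 0.05},{"x": 0.0025,"y": 0.0005,"z": 0.0004,"rx": 0,"ry": 0,"rz": 0,"hand": 0.05},{"x": 0.0025,"y": 0.0005,"z": 0.0004,"rx": 0,"ry": 0,"rz": 0,"hand": 0.05}]}}

```text
time_s: 14.65
ee_pos: [0.6315, 0.0877, 0.0307]
tool_rot: [[-0.174, 0.985, -0.006], [0.985, 0.174, -0.003], [-0.002, -0.007, -1.0]]
ft_force: [-11.7, -3.3, 4.7]
grip_width: 0.128
```

Call:
{"api": "jog_arm", "payload": {"motion": [{"x": 0.0008,"y": 0.0001,"z": 0.0003,"rx": 0,"ry": 0,"rz": 0,"hand": 0.05},{"x": 0.0015,"y": 0.0003,"z": 0.0003,"rx": 0,"ry": 0,"rz": 0,"hand": 0.05},{"x": 0.0015,"y": 0.0003,"z": 0.0003,"rx": 0,"ry": 0,"rz": 0,"hand": 0.05}]}}

```text
time_s: 15.02
ee_pos: [0.6325, 0.0879, 0.0307]
tool_rot: [[-0.174, 0.985, -0.007], [0.985, 0.174, -0.003], [-0.002, -0.007, -1.0]]
ft_force: [-13.5, -3.1, 2.8]
grip_width: 0.13
```

Call:
{"api": "jog_arm", "payload": {"motion": [{"x": 0,"y": 0,"z": 0,"rx": 0,"ry": 0,"rz": 0,"hand": 0.05},{"x": 0,"y": 0,"z": 0,"rx": 0,"ry": 0,"rz": 0,"hand": 0.05},{"x": 0,"y": 0,"z": 0,"rx": 0,"ry": 0,"rz": 0,"hand": 0.05},{"x": 0,"y": 0,"z": 0,"rx": 0,"ry": 0,"rz": 0,"hand": 0.05},{"x": 0,"y": 0,"z": 0,"rx": 0,"ry": 0,"rz": 0,"hand": 0.05},{"x": 0,"y": 0,"z": 0,"rx": 0,"ry": 0,"rz": 0,"hand": 0.05},{"x": 0,"y": 0,"z": 0,"rx": 0,"ry": 0,"rz": 0,"hand": 0.05},{"x": 0,"y": 0,"z": 0,"rx": 0,"ry": 0,"rz": 0,"hand": 0.05},{"x": 0,"y": 0,"z": 0,"rx": 0,"ry": 0,"rz": 0,"hand": 0.05},{"x": 0,"y": 0,"z": 0,"rx": 0,"ry": 0,"rz": 0,"hand": 0.05}]}}

```text
time_s: 16.27
ee_pos: [0.6325, 0.0879, 0.0307]
tool_rot: [[-0.174, 0.985, -0.007], [0.985, 0.174, -0.003], [-0.002, -0.007, -1.0]]
ft_force: [-12.0, -3.0, 3.0]
grip_width: 0.126
```

Call:
{"api": "jog_arm", "payload": {"motion": [{"x": 0.001,"y": 0.0002,"z": 0.0001,"rx": 0,"ry": 0,"rz": 0,"hand": 0.05},{"x": 0.001,"y": 0.0002,"z": 0.0001,"rx": 0,"ry": 0,"rz": 0,"hand": 0.05},{"x": 0.001,"y": 0.0002,"z": 0.0001,"rx": 0,"ry": 0,"rz": 0,"hand": 0.05},{"x": 0.001,"y": 0.0002,"z": 0.0001,"rx": 0,"ry": 0,"rz": 0,"hand": 0.05},{"x": 0.001,"y": 0.0002,"z": 0.0001,"rx": 0,"ry": 0,"rz": 0,"hand": 0.05},{"x": 0.001,"y": 0.0002,"z": 0.0001,"rx": 0,"ry": 0,"rz": 0,"hand": 0.05},{"x": 0.001,"y": 0.0002,"z": 0.0001,"rx": 0,"ry": 0,"rz": 0,"hand": 0.05},{"x": 0.001,"y": 0.0002,"z": 0.0001,"rx": 0,"ry": 0,"rz": 0,"hand": 0.05},{"x": 0.001,"y": 0.0002,"z": 0.0001,"rx": 0,"ry": 0,"rz": 0,"hand": 0.05},{"x": 0.001,"y": 0.0002,"z": 0.0001,"rx": 0,"ry": 0,"rz": 0,"hand": 0.05}]}}

```text
time_s: 17.52
ee_pos: [0.6332, 0.088, 0.0307]
tool_rot: [[-0.174, 0.985, -0.008], [0.985, 0.174, -0.003], [-0.002, -0.008, -1.0]]
ft_force: [-12.5, -4.5, 3.1]
grip_width: 0.134
```

The press is held: 13 N along x against about 2.6 N to slide, plus a little bearing drag. I'll ease off in the grip so nothing springs, then open.

Call:
{"api": "jog_arm", "payload": {"motion": [{"x": -0.001,"y": -0.0002,"z": -0.0001,"rx": 0,"ry": 0,"rz": 0,"hand": 0.05},{"x": -0.002,"y": -0.0004,"z": -0.0003,"rx": 0,"ry": 0,"rz": 0,"hand": 0.05},{"x": -0.003,"y": -0.0005,"z": -0.0005,"rx": 0,"ry": 0,"rz": 0,"hand": 0.05},{"x": -0.004,"y": -0.0007,"z": -0.0006,"rx": 0,"ry": 0,"rz": 0,"hand": 0.05},{"x": -0.004,"y": -0.0007,"z": -0.0006,"rx": 0,"ry": 0,"rz": 0,"hand": 0.05}]}}

```text
time_s: 18.15
ee_pos: [0.6318, 0.0877, 0.0307]
tool_rot: [[-0.174, 0.985, -0.002], [0.985, 0.174, -0.001], [-0.001, -0.003, -1.0]]
ft_force: [-5.2, -2.2, -0.5]
grip_width: 0.128
```

Call:
{"api": "jog_arm", "payload": {"motion": [{"x": -0.001,"y": -0.0002,"z": -0.0001,"rx": 0,"ry": 0,"rz": 0,"hand": 0.05},{"x": -0.002,"y": -0.0004,"z": -0.0002,"rx": 0,"ry": 0,"rz": 0,"hand": 0.05},{"x": -0.003,"y": -0.0005,"z": -0.0003,"rx": 0,"ry": 0,"rz": 0,"hand": 0.05},{"x": -0.003,"y": -0.0005,"z": -0.0003,"rx": 0,"ry": 0,"rz": 0,"hand": 0.05}]}}

```text
time_s: 18.65
ee_pos: [0.6297, 0.0876, 0.0309]
tool_rot: [[-0.174, 0.985, -0.001], [0.985, 0.174, -0.001], [-0.0, -0.001, -1.0]]
ft_force: [-4.7, -3.7, -2.5]
grip_width: 0.13
```

Call:
{"api": "jog_arm", "payload": {"motion": [{"x": -0.001,"y": -0.0002,"z": -0.0002,"rx": 0,"ry": 0,"rz": 0,"hand": 0.05},{"x": -0.0015,"y": -0.0003,"z": -0.0003,"rx": 0,"ry": 0,"rz": 0,"hand": 0.05},{"x": -0.0015,"y": -0.0003,"z": -0.0003,"rx": 0,"ry": 0,"rz": 0,"hand": 0.05}]}}

```text
time_s: 19.02
ee_pos: [0.6286, 0.0878, 0.0309]
tool_rot: [[-0.174, 0.985, 0.0], [0.985, 0.174, 0.0], [-0.0, 0.0, -1.0]]
ft_force: [-2.5, -2.7, -2.3]
grip_width: 0.13
```

Call:
{"api": "jog_arm", "payload": {"motion": [{"x": 0,"y": 0,"z": -0.0003,"rx": 0,"ry": 0,"rz": 0,"hand": 0.05},{"x": 0,"y": 0,"z": -0.0003,"rx": 0,"ry": 0,"rz": 0,"hand": 0.2},{"x": 0,"y": 0,"z": -0.0003,"rx": 0,"ry": 0,"rz": 0,"hand": 0.3},{"x": 0,"y": 0,"z": -0.0003,"rx": 0,"ry": 0,"rz": 0,"hand": 0.45},{"x": 0,"y": 0,"z": -0.0003,"rx": 0,"ry": 0,"rz": 0,"hand": 0.45},{"x": 0,"y": 0,"z": -0.0003,"rx": 0,"ry": 0,"rz": 0,"hand": 0.45},{"x": 0,"y": 0,"z": -0.0003,"rx": 0,"ry": 0,"rz": 0,"hand": 0.45}]}}

```text
time_s: 19.9
ee_pos: [0.6285, 0.0878, 0.0305]
tool_rot: [[-0.174, 0.985, 0.0], [0.985, 0.174, 0.0], [0.0, 0.0, -1.0]]
ft_force: [-0.5, -0.4, 0.1]
grip_width: 0.45
```

Run:
```python
from h import *
s=bot.sense();print(s["time_s"],s["ee_pos"],s["ft_force"],s["grip_width"])
i,im,d=snap("wrist","w5")
```

```text
19.9 [0.62846766 0.08781589 0.03049978] [-0.50446588 -0.40333374  0.08271397] 0.4498791558409174
```

View pics/w5.png

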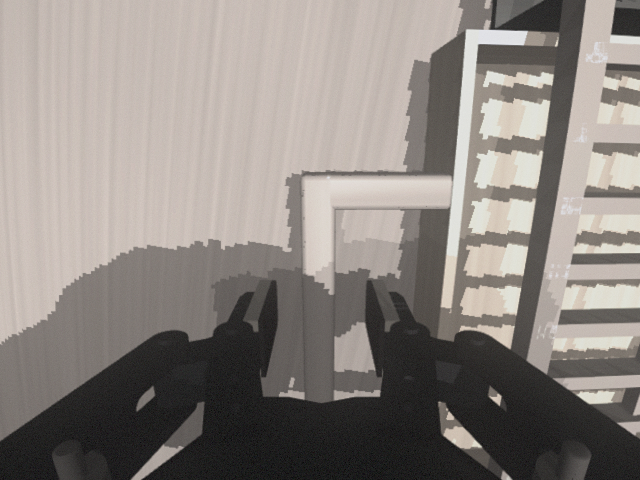

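The fingers are clear of the bar, which sits at columns 302–334 roughly midway between them, and no contact force remains. I'll raise straight up and check.

Call:
{"api": "jog_arm", "payload": {"motion": [{"x": 0,"y": 0,"z": 0.02,"rx": 0,"ry": 0,"rz": 0,"hand": 0.45},{"x": 0,"y": 0,"z": 0.05,"rx": 0,"ry": 0,"rz": 0,"hand": 0.45},{"x": 0,"y": 0,"z": 0.1,"rx": 0,"ry": 0,"rz": 0,"hand": 0.45},{"x": 0,"y": 0,"z": 0.16,"rx": 0,"ry": 0,"rz": 0,"hand": 0.45},{"x": 0,"y": -0.02,"z": 0.22,"rx": 0,"ry": 0,"rz": 0,"hand": 0.45},{"x": 0,"y": -0.05,"z": 0.28,"rx": 0,"ry": 0,"rz": 0,"hand": 0.45},{"x": 0,"y": -0.08,"z": 0.33,"rx": 0,"ry": 0,"rz": 0,"hand": 0.45},{"x": 0,"y": -0.08,"z": 0.33,"rx": 0,"ry": 0,"rz": 0,"hand": 0.45},{"x": 0,"y": -0.08,"z": 0.33,"rx": 0,"ry": 0,"rz": 0,"hand": 0.45}]}}

```text
time_s: 21.08
ee_pos: [0.628, 0.0081, 0.3613]
tool_rot: [[-0.174, 0.985, 0.001], [0.985, 0.174, 0.0], [-0.0, 0.001, -1.0]]
ft_force: [-1.3, 0.2, -0.4]
grip_width: 0.449
```

Run:
```python
from h import *
s=bot.sense();print(s["time_s"],s["ee_pos"],s["ft_force"])
i,im,d=snap("wrist","w6")
S=np.array([.695,.0992]);ex=np.array([.9847,.1741]);ey=np.array([-.1741,.9847])
far=.1285
for n,P in (("NL",(far-.15,.1)),("NR",(far-.15,-.1)),("BL",(far-.201,.056)),("BR",(far-.201,-.056)),("gL",(0,.135)),("gR",(0,-.135))):
    p=S+P[0]*ex+P[1]*ey;q=proj(i,[*p,.056 if n[0]=="g" else .036]);print(n,q)
    cv2.circle(im,tuple(int(round(v)) for v in q),1,(0,0,255),-1)
cv2.imwrite("pics/w6m.png",im)
```

```text
21.075 [0.62800359 0.00809696 0.36128947] [-1.31648262  0.16613215 -0.42297975]
NL [373.18229499  34.50392185]
NR [367.61277687 205.94337593]
BL [328.41578402  75.10889244]
BR [327.96340196 171.27569025]
gL [396.8289099   -5.28586872]
gR [385.74308016 236.57585868]
```

View pics/w6m.png

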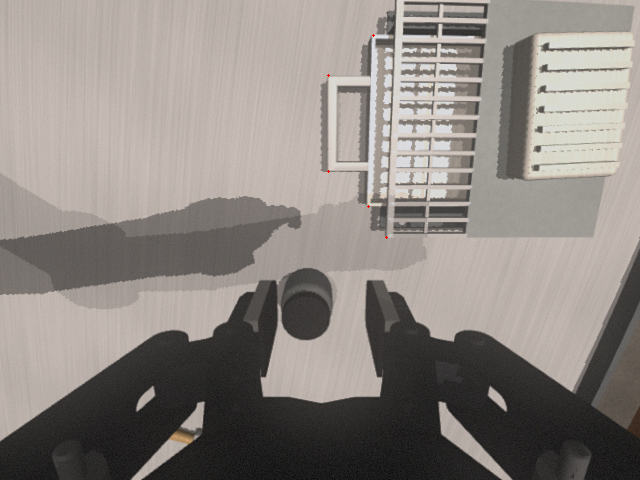

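The tray is inside the guides. Its near wall, at (373,35) to (368,206), and its bar, at (329,75) to (328,171), fall on the predicted spots. The grate and jar look unmoved. Now the numbers.

Run:
```python
from h import *
np.set_printoptions(precision=4,suppress=True)
S=np.array([.695,.0992]);ex=np.array([.9847,.1741]);ey=np.array([-.1741,.9847])
i5,m5,_=load("w5");i6,m6,_=load("w6");i4,m4,_=load("w4")
def rep(n,L):
    y=np.arctan2(L[1][1],L[1][0]);y-=np.pi/2*(y>.8);D=L[0]-S;print(n,"stand x %.4f y %.4f yaw-stand %.4f n%d rms %.4f"%(D@ex,D@ey,y-.175,L[2],L[3]))
rep("bar back w6",edge(i6,m6,(329,78),(328,169),.036,4))
rep("near w6",edge(i6,m6,(373,38),(368.5,160),.036,4))
rep("grate front w6",edge(i6,m6,(396,2),(386,234),.056,4))
rep("bar back w5",edge(i5,m5,(303,180),(303,265),.036,6))
rep("bar front w5",edge(i5,m5,(334,212),(334,265),.036,6))
rep("bar back w4",edge(i4,m4,(308,175),(308,255),.036,6))
for f,i,p in(("bar",i6,(331,120)),("rim",i6,(372,100))):
    d=load("w6")[2];print(f,dep(i,p,d[p[1],p[0]])[2])
t,m1,_=snap("top","top2");a=load("top1")[1];b=load("top0")[1]
for n,(x,y,w,h) in dict(nozzle=(185,205,30,80),wrench=(145,235,35,90),jar=(360,200,45,50),brush=(485,235,40,95)).items():
    A,B=[cv2.cvtColor(v[y:y+h,x:x+w],6) for v in(b,m1)];print(n,cv2.phaseCorrelate(np.float32(A),np.float32(B)))
```

```text
bar back w6 stand x -0.0732 y 0.0110 yaw-stand 0.0043 n60 rms 0.0001
near w6 stand x -0.0233 y 0.0274 yaw-stand 0.0010 n56 rms 0.0004
grate front w6 stand x -0.0000 y 0.0188 yaw-stand 0.0012 n43 rms 0.0005
bar back w5 stand x -0.0736 y 0.0405 yaw-stand -0.0072 n60 rms 0.0004
bar front w5 stand x -0.0632 y 0.0323 yaw-stand -0.0189 n60 rms 0.0001
bar back w4 stand x -0.2145 y 0.0405 yaw-stand 0.0060 n60 rms 0.0002
bar 0.03455956267810811
rim 0.03494444849604561
nozzle ((0.1261375481541922, -0.013369380020833432), 0.9291161219278972)
wrench ((0.0014706326349624987, -0.06976220103701536), 0.9183839040038027)
jar ((0.8811132420892953, 0.2088878331720636), 0.35327533340454104)
brush ((-0.003900145295627766, -0.07660027529176716), 0.9528230756521225)
```

```bash
python3 -c "
from plant import bot
print(bot.job_done(), bot.sense()['time_s'])"
```

```text
the job is handed in; nothing more can be done
the job is handed in; nothing more can be done
```

The tray is in under the grate and resting against the seal, and I handed the job in at about 21 s.

- **Insertion:** I gripped the handle bar with 40 N, squared the tray to the stand and slid it in low. Sliding took about 2.6 N along the opening. It reached 5.4 N for a moment while the grip was bearing down. The seal was found by feel about 124 mm behind the front edge.
- **Press:** I held it for 1.25 s at 12–14 N measured along the opening, then 1.25 s more at about 13 N. That is about 8–10 N above sliding, depending on how much grip drag is counted. The highest reading was about 14 N. I then eased off and opened the fingers.

**Last checks**
- **Contact:** the seal looks still compressed by 2–3 mm. I worked this out from the bar's position, because the seal itself cannot be seen.
- **Square and flat:** the tray's near wall is within 0.001 rad of the stand. The bar read 0.004 rad off in that view, and 0.007 and 0.019 rad off in the steep close-up, which I trust less. The rim height reads 35 mm, so it lies flat.
- **Hand clear:** the gripper is well clear of everything.
- **Bystanders:** the nozzle, wrench and brush have not moved in the top view. The jar comparison was inconclusive (weak match), probably because the arm was over it. The hand passed above it but was never low near it, and it looked in place in the last wrist picture.

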